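Set the woodturner's indexing head to 120 degrees

TASK

Set the woodturner's indexing head to 120 degrees for the next facet. Holding the squared blank, lift the dial clear of its teeth without pulling its spigot out of the base, turn it to about 120, feel for the nearby gap where it drops fully home without forcing it, then turn it at home, tooth ring and all, until the scale reads 120 exactly against the index line. Let go, and leave the things around the head where they are.

Things in the scene. Friction and masses are not known exactly. Their poses are not given: they have to be found in the camera images.
- head: Fixed white drum base of the indexing head, 200 mm across. Origin: centre of its underside, on the table; z up the dial's axis; local +x points to the index post (26 mm wide, 56 mm high, 87 to 109 mm from the axis, just outside the dial, black index line on top). Central bore of radius 21 mm. On it, under the dial, the dark steel tooth ring.
- teeth (a point): Centre of the tooth ring's top, on the axis, 48 mm high (axes as the base): 24 upright radial teeth 8 mm high, a gap every 15 degrees. For fine setting this ring turns stiffly (0.5 N m) up to 6 degrees either way and stays; where it was left is hidden under the dial, so the gap near 120 lies anywhere within 6 degrees of it and must be felt for.
- index (a point): Point 70 mm from the axis, 58 mm high, over the dial's scale, in line with the black index line on the index post. The mark of the scale that lies here is the reading. Axes as the base.
- dial: Loose dial, one piece with the blank, 0.55 to 0.9 kg: aluminium plate 160 mm across, 10 mm thick; spigot of radius 20 mm reaching 34 mm down into the bore (1 mm play); four lugs 6 mm wide, 7 mm high under it at 0, 90, 180, 270 degrees. Origin: centre of the plate's underside; x to the zero mark. Reading = angle from the base's x to this x, counter-clockwise from above raises it.
- blank (a point): Centre of the upright squared wooden blank (45 x 45 mm, 70 mm tall) on the dial's axis, faces square to the dial's x and y. Height 93 mm when home (lugs in gaps, 1.5 degrees of play; turning it then takes the tooth ring along), 100 mm when the lugs ride on the teeth as at most starts (it stays if let go). Turn it at 105 to 112 mm (over 102 clears); above 120 the spigot comes out.
- mark_120 (a point): The 120 degree line on the scale, 70 mm from the axis, on the plate's top. Scale: solid arrowhead at zero, pointing outwards; long black lines every 30 degrees, short ones half-way between; values grow clockwise round the dial seen from above, so 120 is the fourth long line clockwise from the arrowhead.
- block_mid (a point): Centre of a loose cork sanding block, 110 x 62 x 30 mm, lying near the base. Leave it.
- finial_mid (a point): A loose turned wooden finial standing near the base, 60 mm across, 108 mm high; the point is 50 mm up on its axis. Leave it.
- caliper_mid (a point): A loose steel caliper lying near the base, beam 150 mm long (along its y) and 10 mm thick, with two jaws; the point is at the middle of the beam. Leave it.
Not all that is in view belongs to the job. Leave any green or orange look-alike of the dial alone.

How it is judged:
By the outcome, as a careful person would: the job done as asked, in the order asked, and still so for the second after the job is handed in, with the robot touching nothing.
It also fails if it takes over 72 s, if anything falls off the work surface, if the arm or the gripper's body presses on something with over 40 N, if the wrist force passes 120 N, or if a joint passes its speed limit or range.

ROBOT

A 6-joint arm with a two-finger parallel gripper is mounted at the origin on the work surface. World frame = base frame: x ahead of the robot, y to its left, z up, the work surface at z = 0. Lengths are in m, angles in rad, forces in N, time in s.
With the tool pointing down it reaches from about 0.25 to 0.775 m from the base axis. Payload 4 kg.
Tool frame: the origin (TCP) lies at the very end of the fingers, on their centre line; the grasp point (between the pads) lies 19 mm behind it; x points along the fingers, y is the direction in which the jaws open and shut, and the axes are right-handed (so a half turn about x gives the same grasp; the last joint's range is limited). The gripper opens to 94 mm and grips with 3 to 60 N. Pads are 16 mm wide; open, the fingers measure 119 mm over their backs; the gripper's body (75 mm by 177 mm) begins 78 mm behind the grasp point.
Start: joints at [1.196, 0.087, 1.371, -0, 1.684, -0.103], TCP at [0.148, 0.53, 0.206] pointing down, gripper open.
Joint ranges: [-3.1, 3.1], [-0.76, 2.03], [0.27, 2.55], [-1.08, 4.22], [0.17, 2.65], [-2.57, 2.57]. Speed limits (rad/s): [2.79, 2.79, 3.14, 3.14, 3.14, 3.14].

INTERFACE

Orientations are given as [roll, pitch, yaw] about the fixed x, y, z axes, in that order (R = Rz(yaw) Ry(pitch) Rx(roll)).
In Python, from bench import robot gives the robot as it stands.
- The arm moves only by the tool carry_out, never from a script. Its argument "targets" is a list of rows, each a list of 5 numbers: the closure, from 0 (fully open) to 1 (shut), then the shift along the tool's x, y, z in cm, then the turn about the tool's x in degrees. In form: [[fingers, tx, ty, tz, turn], ...]. A call has 1 to 20 rows; each row shifts and turns the commanded pose from where the row before left it, along the tool's axes as they then stand; what a row does not reach is not made up. A row lasts 1/10 s, in which the tool goes at most 50 mm and 8.59 degrees, less where a joint would pass 70% of its speed; a pose out of reach is approached as far as the arm can. A call is refused whole if a number of a shift passes 5 or a number of a turn 8.59, either way. A call with a gripper value outside its range is refused whole. The fingers move at their own pace and stop on an object; the grip force is fixed at half the most. Time passes only in rows, so rows that do not move let the fingers close. It gives the time, the measured TCP pose, the force and the opening at its end, in the units of the state.
- robot.get_obs(): the state, without advancing time (a new reading comes with each control period).
- robot.snapshot(name): name is "scene" or "top" or "wrist"; returns a dict with "image" (420x560x3 uint8, red, green, blue), "camera_matrix" (3x3 intrinsics, pixels), "distortion" ([k1, k2, p1, p2, k3] as OpenCV has them; the pictures are not rectified), "pose" (4x4, takes a point from camera to world coordinates). Camera axes: x right, y up, looking along -z (the intrinsics and any distortion apply to the point x, -y, -z); pixel columns grow to the right and rows downward; lengths in m; the calibration is good to about 2 mm. A picture is of the moment at which its call begins. There is no depth.
- robot.close_job(): hands the job in, once; it reports no verdict.
The state is a dict: "time": time; "joint_positions": joint angles; "qvel": joint speeds; "joint_torque": joint torques, N m; "tool_pos": TCP position; "ee_rot": TCP orientation; "wrist_force": force on the tool from outside, world axes, zero at the start; "wrist_torque": the same for the moment, N m; "width": finger opening in m.
Only numpy, scipy, OpenCV 4.12 (cv2) and the standard library are available. Lean on these libraries where they do the work, as an engineer would, in place of code of your own. Each camera call takes 0.05 s, during which the arm holds its last target. There are 200 camera calls.

## Working session

There is one attempt and no reset: what is moved stays moved. The work goes in short steps, Python scripts to look and compute and a tool call to move; the robot and the scene stay as the last step left them, time stands still between calls to the robot, and variables do not carry over. Pictures are saved under pics/ and viewed, about 8 in all and at most 12, crops included, and the job is handed in when it is done.

Besides the shell and the picture viewer there is one more tool, called as name([rows], argument=value, ...), one row to a line, values as JSON. carry_out: Moves the arm, as the interface text tells. Its arguments: {"type":"object","properties":{"targets":{"type":"array","items":{"type":"array","items":{"type":"number"}}}},"required":["targets"]}

```bash
mkdir -p pics; ls; python3 - <<'E'
from bench import robot
import cv2,numpy as np,pickle
o=robot.get_obs();print(o)
for n in("scene","top"):
    s=robot.snapshot(n);pickle.dump(s,open(f'pics/{n}0.pkl','wb'))
    cv2.imwrite(f'pics/{n}0.png',s["image"][:,:,::-1]);print(n,s["camera_matrix"],s["distortion"],s["pose"])
E
```

```text
pics
{'time': 0.0, 'joint_positions': array([ 1.19590138e+00,  8.79631706e-02,  1.37224416e+00, -1.68964425e-05,
        1.68358944e+00, -1.03134127e-01]), 'qvel': array([-4.33584227e-04, -1.71258354e-03, -1.16404215e-03,  7.68334048e-05,
       -3.95724443e-04, -5.84979310e-04]), 'joint_torque': array([ 4.49739200e-04, -3.40189147e+01, -3.02421105e+01,  7.16934213e-02,
        3.30490828e-02, -1.57080931e-04]), 'tool_pos': array([0.14746287, 0.52929673, 0.20430483]), 'ee_rot': array([-1.66631157,  1.56859214, -1.93807427]), 'wrist_force': array([-0.07304381, -0.42874475,  0.26024825]), 'wrist_torque': array([0.03844472, 0.00355616, 0.00809969]), 'width': 0.09404711170327115}
scene [[423.04926253   0.         276.14698126]
 [  0.         423.04926253 206.77650793]
 [  0.           0.           1.        ]] [-0.02815198  0.          0.          0.          0.        ] [[ 0.33585402 -0.77764109  0.5314851   1.03995559]
 [ 0.94181073  0.28560671 -0.17726068 -0.20132085]
 [-0.01395052  0.56009208  0.82831289  1.05498395]
 [ 0.          0.          0.          1.        ]]
top [[481.30671295   0.         289.0690017 ]
 [  0.         481.30671295 204.06877967]
 [  0.           0.           1.        ]] [-0.09907629  0.          0.          0.          0.        ] [[ 0.01971623  0.99661766 -0.07977791  0.32933892]
 [-0.99977527  0.02027445  0.00619317  0.00451676]
 [ 0.00778968  0.07963787  0.99679342  1.29946099]
 [ 0.          0.          0.          1.        ]]
```

View pics/top0.png

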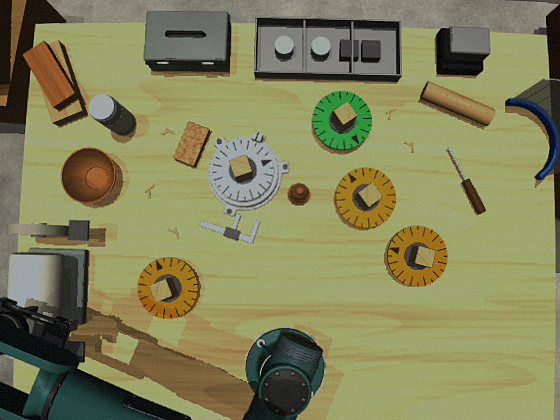

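View pics/scene0.png

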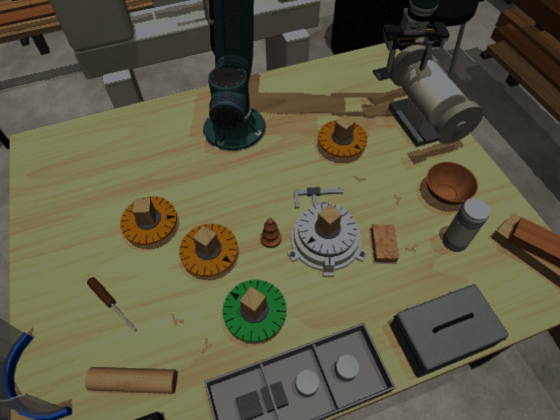

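The candidates for the dial are white at top (243,172), green at (342,120), and orange at (365,197), (416,256) and (168,287). The white one sits on the white drum base with an index post, so it's the one meant. I'll confirm this in one enlarged crop.

```bash
cat > h.py <<'E'
import cv2,numpy as np,pickle
from bench import robot
def ray(s,uv):
    p=cv2.undistortPoints(np.array([[uv]],float),s["camera_matrix"],np.array(s["distortion"]))[0,0]
    d=s["pose"][:3,:3]@np.array([p[0],-p[1],-1]);return s["pose"][:3,3],d
def onz(s,uv,z):
    c,d=ray(s,uv);return c+d*(z-c[2])/d[2]
def proj(s,P):
    R=s["pose"][:3,:3];q=R.T@(np.array(P,float)-s["pose"][:3,3]);q=np.array([q[0],-q[1],-q[2]])
    return cv2.projectPoints(q.reshape(1,3),np.zeros(3),np.zeros(3),s["camera_matrix"],np.array(s["distortion"]))[0][0,0]
def crop(s,u,v,w,h,k,name):
    c=s["image"][v:v+h,u:u+w,::-1];cv2.imwrite(name,cv2.resize(c,None,fx=k,fy=k,interpolation=cv2.INTER_CUBIC))
E
python3 - <<'E'
from h import *
a=pickle.load(open('pics/top0.pkl','rb'));b=pickle.load(open('pics/scene0.pkl','rb'))
crop(a,193,122,110,125,4,'pics/a.png');crop(b,280,175,125,105,4,'pics/b.png')
A=cv2.imread('pics/a.png');B=cv2.imread('pics/b.png')
h=max(A.shape[0],B.shape[0]);pad=lambda x:cv2.copyMakeBorder(x,0,h-x.shape[0],0,0,0)
C=np.hstack([pad(A),pad(B)]);C=cv2.resize(C,None,fx=.85,fy=.85);print(C.shape);cv2.imwrite('pics/c.png',C)
# metric numbers: table-level & dial
print(onz(a,(243,172),.065),onz(a,(258,137),.056))
E
```

```text
(425, 799, 3)
[0.50896825 0.11771286 0.065     ] [0.60384182 0.08184409 0.056     ]
```

View pics/c.png

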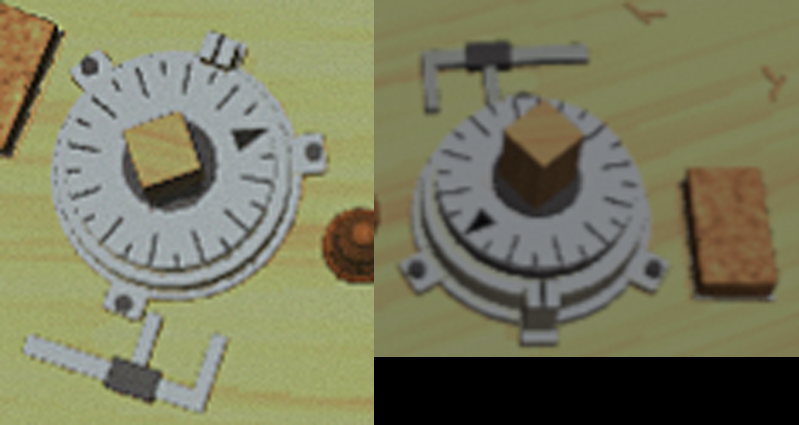

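The crop confirms the white dial on its drum. The index post is at top px (258,137) and the arrowhead at (267,163), so it reads about -48. Next I measure the marks, centre and post precisely.

```bash
cat >> h.py <<'E'
from scipy.optimize import least_squares
def marks(s,c0,z,k=4):
    """dark scale marks: world points (blob centroids) and areas on plane z"""
    g=cv2.cvtColor(s["image"],cv2.COLOR_RGB2GRAY);u,v=proj(s,[*c0,z]).astype(int);r=60
    g=cv2.resize(g[v-r:v+r,u-r:u+r],None,fx=k,fy=k,interpolation=cv2.INTER_CUBIC)
    bh=cv2.morphologyEx(g,cv2.MORPH_BLACKHAT,cv2.getStructuringElement(2,(33,33)))
    n,l,st,ce=cv2.connectedComponentsWithStats((bh>45).astype(np.uint8))
    out=[]
    for i in range(1,n):
        p=onz(s,((ce[i][0]+.5)/k-.5+u-r,(ce[i][1]+.5)/k-.5+v-r),z);d=np.hypot(*(p[:2]-c0))
        if 30<st[i,4]<1200 and .05<d<.115: out.append((p[0],p[1],st[i,4],d,max(st[i,2:4])))
    return np.array(out)
def circ(P):
    f=lambda q:np.hypot(P[:,0]-q[0],P[:,1]-q[1])-q[2]
    return least_squares(f,[*P.mean(0),.065],loss='soft_l1',f_scale=.001)
E
python3 - <<'E'
from h import *
np.set_printoptions(precision=4,suppress=True)
for n in('top','scene'):
    s=pickle.load(open(f'pics/{n}0.pkl','rb'));c0=np.array([.509,.114])
    for z in(.058,.065):
        m=marks(s,c0,z);P=m[(m[:,3]>.055)&(m[:,3]<.078)];r=circ(P[:,:2]);print(n,z,len(P),r.x,r.cost)
    c=r.x[:2];a=np.degrees(np.arctan2(m[:,1]-c[1],m[:,0]-c[0]))
    d=np.hypot(m[:,0]-c[0],m[:,1]-c[1]);o=np.argsort(a)
    print(np.c_[a,d*1000,m[:,2],m[:,4]][o])
    # blank: wood colour mask
    h=cv2.cvtColor(s["image"],cv2.COLOR_RGB2HSV);u,v=proj(s,[*c,.135]).astype(int);print('blank top px',u,v,h[v,u])
E
```

```text
top 0.058 12 [0.5144 0.1187 0.0693] 2.0327857214873273e-05
top 0.065 13 [0.5137 0.1179 0.069 ] 2.5485970316969833e-05
[[-171.2827  103.6224   45.       13.    ]
 [-161.4199  103.7681   73.       17.    ]
 [-153.1957  103.8266   57.       15.    ]
 [-138.0689  103.4533   97.       26.    ]
 [-128.5323  102.9187   39.       12.    ]
 [-115.2345  102.3149   53.       14.    ]
 [ -98.9478   68.4599  281.       40.    ]
 [ -92.6453  107.2495  167.       27.    ]
 [ -83.5465   73.6132   97.       16.    ]
 [ -83.3929  108.4924  375.       24.    ]
 [ -67.6399   61.4039  718.       44.    ]
 [ -52.9778   73.6739  104.       15.    ]
 [ -37.7599   67.616   225.       29.    ]
 [ -31.8153  103.8656   31.        9.    ]
 [ -24.0042   92.0518  890.       54.    ]
 [ -23.0982   74.9553   99.       16.    ]
 [  -8.0932   68.4189  214.       36.    ]
 [   6.359    75.8929   97.       17.    ]
 [  21.093    68.5473  231.       36.    ]
 [  35.9222   75.6077   95.       15.    ]
 [  40.9118   99.8813  428.       25.    ]
 [  50.2011   96.9265   78.       17.    ]
 [  50.3825   69.0434  231.       29
[... 400 characters left out ...]
.2392  103.8632  143.       33.    ]]
blank top px 240 165 [ 26 106 161]
scene 0.058 8 [0.5129 0.1191 0.0657] 3.203859326483216e-05
scene 0.065 7 [0.5077 0.1218 0.0678] 1.4612020470093248e-05
[[-153.9713   58.6202   78.       18.    ]
 [-144.8342  100.9615   90.       16.    ]
 [-122.8243   68.3652   59.       19.    ]
 [ -63.4757   67.4119  513.       36.    ]
 [ -10.0797   81.4255   32.        9.    ]
 [  16.3032   68.913    57.       12.    ]
 [  43.9621   67.8415   75.       21.    ]
 [  73.3323   65.8922   86.       28.    ]
 [ 101.2903   44.713   346.       44.    ]
 [ 155.6358  105.9004  698.      108.    ]
 [ 164.564    73.214    57.       14.    ]]
blank top px 329 210 [ 22 106 128]
```

```bash
cat >> h.py <<'E'
from scipy.spatial.transform import Rotation as Ro
def dialfit(s,c0,z,th0,verbose=True):
    """centre, dial yaw (deg) from regular 15deg marks; th0 rough yaw"""
    m=marks(s,c0,z)
    def split(q):
        a=np.degrees(np.arctan2(m[:,1]-q[1],m[:,0]-q[0]));d=np.hypot(m[:,0]-q[0],m[:,1]-q[1])
        k=np.round((q[2]-a)/15);return a,d,k
    q=np.array([*c0,th0],float)
    for it in range(4):
        a,d,k=split(q);L=k%2==0
        ok=(m[:,2]<450)&(np.abs((q[2]-a)-15*k)<5)&np.where(L,(d>.062)&(d<.073),(d>.070)&(d<.079))
        def f(x):
            a,d,_=split([x[0],x[1],x[2]]);e=np.radians(x[2]-a-15*k)*d
            return np.r_[e[ok],(d-np.where(L,x[3],x[4]))[ok]]
        r=least_squares(f,[*q,.069,.075],loss='soft_l1',f_scale=.0007,x_scale=[.01,.01,1,.01,.01]);q=r.x[:3]
    if verbose: print('n',ok.sum(),'ctr',q[:2].round(4),'yaw',q[2].round(2),'radii',r.x[3:].round(4),'rms mm',1e3*np.sqrt(np.mean(r.fun**2)).round(5))
    return q
def postline(s,c,z=.056,a0=-24):
    """dark index line: darkness profile across the post, averaged over r 89..107 mm"""
    g=cv2.cvtColor(s["image"],cv2.COLOR_RGB2GRAY).astype(np.float32)
    A=np.arange(a0-8,a0+8,.1);Rr=np.arange(.089,.107,.001)
    px=np.array([[proj(s,[c[0]+r*np.cos(t),c[1]+r*np.sin(t),z]) for t in np.radians(A)] for r in Rr],np.float32)
    v=cv2.remap(g,px[...,0],px[...,1],cv2.INTER_CUBIC);return A,v
def grip(o):
    R=Ro.from_euler('xyz',o["ee_rot"]).as_matrix();return R,np.degrees(np.arctan2(R[1,1],R[0,1]))
E
python3 - <<'E'
from h import *
np.set_printoptions(precision=3,suppress=True,linewidth=150)
s=pickle.load(open('pics/top0.pkl','rb'))
for z in(.058,.065): q=dialfit(s,np.array([.513,.118]),z,-68)
A,v=postline(s,q);
for part in(v,v[:9],v[9:]):
    p=part.mean(0);print('min',A[p.argmin()],p[::8].round(0))
o=robot.get_obs();R,y=grip(o);print(R,y)
# blank top
h=cv2.cvtColor(s["image"],cv2.COLOR_RGB2HSV);M=cv2.inRange(h,(14,90,120),(28,255,255));u,v=proj(s,[*q[:2],.12]).astype(int)
M2=np.zeros_like(M);M2[v-20:v+20,u-20:u+20]=M[v-20:v+20,u-20:u+20]
c=max(cv2.findContours(M2,0,2)[0],key=cv2.contourArea);b=cv2.boxPoints(cv2.minAreaRect(c));W=np.array([onz(s,x,.135) for x in b]);print(W,W.mean(0),np.linalg.norm(W-np.roll(W,1,0),axis=1),np.degrees(np.arctan2(*(W[1]-W[0])[[1,0]])))
for sg in(1,):
  print('need shift world',q[:2]-o['tool_pos'][:2])
E
```

```text
n 16 ctr [0.516 0.12 ] yaw -69.49 radii [0.068 0.075] rms mm 0.46
n 16 ctr [0.515 0.119] yaw -69.49 radii [0.068 0.074] rms mm 0.46
min -19.799999999999827 [108. 101.  88.  68.  58.  80. 124. 157. 171. 172. 172. 176. 173. 145.  94.  58.  74. 124. 161. 173.]
min -29.29999999999996 [110.  88.  60.  38.  47.  94. 142. 165. 173. 172. 173. 178. 167. 134.  84.  51.  67. 119. 158. 172.]
min -28.39999999999995 [106. 113. 116.  99.  70.  66. 107. 149. 168. 172. 170. 174. 179. 157. 105.  66.  81. 129. 163. 175.]
[[-0.001  0.268  0.963]
 [-0.002  0.963 -0.268]
 [-1.    -0.002 -0.   ]] 74.4260414724404
[[0.528 0.146 0.135]
 [0.542 0.106 0.135]
 [0.502 0.091 0.135]
 [0.487 0.132 0.135]] [0.515 0.119 0.135] [0.043 0.043 0.043 0.043] -70.21351057860213
need shift world [ 0.367 -0.41 ]
```

Measured: axis at (0.515, 0.119), with blank sides about 43 mm at z=0.135, which fits the dial riding on the teeth. Dial yaw is -69.5°, the index line is near -19.8°, so the reading is about -50. I'll move above it now.

carry_out([
  [0,-0.4,-2.1,3.3,0],
  [0,-0.4,-2.1,3.3,0],
  [0,-0.4,-2.1,3.3,0],
  [0,-0.4,-2.1,3.3,0],
  [0,-0.4,-2.1,3.3,0],
  [0,-0.4,-2.1,3.3,0],
  [0,-0.4,-2.1,3.3,0],
  [0,-0.4,-2.1,3.3,0],
  [0,-0.4,-2.1,3.3,0],
  [0,-0.4,-2.1,3.3,0],
  [0,-0.4,-2.1,3.3,0],
  [0,-0.4,-2.1,3.3,0],
  [0,-0.4,-2.1,3.3,0],
  [0,-0.4,-2.1,3.3,0],
])

```text
time: 1.5
tool_pos: [0.5144, 0.1212, 0.2611]
ee_rot: [-3.036, 1.57, 2.975]
wrist_force: [-0.1, 0.8, -0.0]
width: 0.094
```

carry_out([
  [0,0,0,0,8.5],
  [0,0,0,0,8.5],
  [0,0,0,0,8.5],
  [0,0,0,0,8.5],
  [0,0,0,0,8.5],
  [0,0,0,0,8.5],
  [0,0,0,0,8.5],
  [0,0,0,0,8.5],
  [0,0,0,0,8.5],
  [0,0,0,0,8.5],
  [0,0,0,0,8.5],
  [0,0,0,0,8.5],
  [0,0,0,0,8.5],
  [0,0,0,0,8.5],
  [0,0,0,0,8.5],
  [0,0,0,0,8.5],
  [0,0,0,0,8],
  [0,0,0,0,0],
  [0,0,0,0,0],
])

```text
time: 3.4
tool_pos: [0.5136, 0.1226, 0.2611]
ee_rot: [-0.394, 1.57, 3.107]
wrist_force: [-0.1, 0.5, 0.2]
width: 0.0938
```

```bash
python3 - <<'E'
from h import *
np.set_printoptions(precision=4,suppress=True,linewidth=150)
o=robot.get_obs();R,y=grip(o);print(o['time'],o['tool_pos'],y,o['joint_positions'],o['wrist_force'])
s=robot.snapshot('wrist');pickle.dump(s,open('pics/w1.pkl','wb'));cv2.imwrite('pics/w1.png',s["image"][:,:,::-1]);print(s['pose'],s['camera_matrix'][0,0])
E
```

```text
3.4 [0.5136 0.1226 0.2611] -69.40758864804661 [0.1268 0.0346 1.3171 0.0001 1.7907 1.3382] [-0.109   0.4812  0.1616]
[[ 0.3525  0.9013  0.2517  0.5875]
 [-0.9358  0.3397  0.0942  0.1491]
 [-0.0006 -0.2688  0.9632  0.4398]
 [ 0.      0.      0.      1.    ]] 368.92588729686395
```

View pics/w1.png

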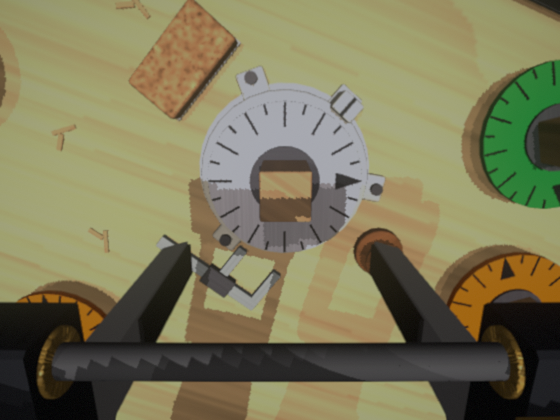

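The wrist view shows the dial at (285,180), the arrowhead at (347,181) and the post with its line at (346,101). The finial is at (378,248) and the caliper at (222,270). Measuring from this nearer view.

```bash
python3 - <<'E'
from h import *
np.set_printoptions(precision=4,suppress=True,linewidth=150)
s=pickle.load(open('pics/w1.pkl','rb'))
import h
def marks2(s,c0,z,k=3,r=100):
    g=cv2.cvtColor(s["image"],cv2.COLOR_RGB2GRAY);u,v=proj(s,[*c0,z]).astype(int)
    g=cv2.resize(g[v-r:v+r,u-r:u+r],None,fx=k,fy=k,interpolation=cv2.INTER_CUBIC)
    bh=cv2.morphologyEx(g,cv2.MORPH_BLACKHAT,cv2.getStructuringElement(2,(41,41)))
    n,l,st,ce=cv2.connectedComponentsWithStats((bh>.28*cv2.blur(g,(61,61))).astype(np.uint8));out=[]
    for i in range(1,n):
        p=onz(s,((ce[i][0]+.5)/k-.5+u-r,(ce[i][1]+.5)/k-.5+v-r),z);d=np.hypot(*(p[:2]-c0))
        if 30<st[i,4]<1200 and .05<d<.115: out.append((p[0],p[1],min(st[i,4],449) if d>.064 else 999,d,max(st[i,2:4])))
    return np.array(out)
h.marks=marks2
for z in(.058,.065): q=dialfit(s,np.array([.515,.119]),z,-69.5)
A,v=postline(s,q,a0=-20);p=v.mean(0);print('line',A[p.argmin()]);print(np.c_[A,p][::5].T.round(0))
for n in(v[:6],v[6:12],v[12:]): print(A[n.mean(0).argmin()])
# blank top-face corners
hs=cv2.cvtColor(s["image"],cv2.COLOR_RGB2HSV);u0,v0=proj(s,[*q[:2],.135]).astype(int)
M=np.zeros(hs.shape[:2],np.uint8);M[v0-35:v0+35,u0-35:u0+35]=1;M*=cv2.inRange(hs,(8,70,20),(30,255,255))
c=max(cv2.findContours(M,0,2)[0],key=cv2.contourArea);b=cv2.boxPoints(cv2.minAreaRect(c));print(b)
for z in(.128,.135):W=np.array([onz(s,x,z) for x in b]);print(W,W.mean(0),np.linalg.norm(W-np.roll(W,1,0),axis=1),np.degrees(np.arctan2(*(W[1]-W[0])[[1,0]])))
E
```

```text
n 23 ctr [0.5156 0.1181] yaw -69.36 radii [0.0682 0.0754] rms mm 0.13999999999999999
n 23 ctr [0.517  0.1187] yaw -69.36 radii [0.067 0.074] rms mm 0.13999999999999999
line -19.999999999999886
[[-28. -27. -27. -26. -26. -25. -25. -24. -24. -23. -23. -22. -22. -21. -21. -20. -20. -19. -19. -18. -18. -17. -17. -16. -16. -15. -15. -14. -14.
  -13. -13. -12.]
 [152. 151. 157. 164. 168. 168. 169. 168. 168. 169. 169. 169. 167. 150. 113.  75.  61.  77. 117. 154. 168. 169. 169. 168. 168. 168. 168. 168. 168.
  166. 156. 133.]]
-19.999999999999886
-19.999999999999886
-19.999999999999886
[[259. 162.]
 [312. 162.]
 [312. 221.]
 [259. 221.]]
[[0.5363 0.1495 0.128 ]
 [0.5522 0.1074 0.128 ]
 [0.5034 0.0877 0.128 ]
 [0.4868 0.1317 0.128 ]] [0.5196 0.1191 0.128 ] [0.0526 0.045  0.0526 0.047 ] -69.34745387437526
[[0.5374 0.1495 0.135 ]
 [0.553  0.1083 0.135 ]
 [0.5053 0.0891 0.135 ]
 [0.489  0.1321 0.135 ]] [0.5212 0.1198 0.135 ] [0.0514 0.044  0.0514 0.046 ] -69.34745387437526
```

carry_out([
  [0,2.8,0.22,-0.05,0],
  [0,2.8,0.22,-0.04,0],
  [0,2.8,0,0,0],
  [0,2.8,0,0,0],
  [0,2.8,0,0,0],
  [0,2.4,0,0,0],
  [0,0,0,0,0],
  [0,0,0,0,0],
  [0,0,0,0,0],
])

```text
time: 4.35
tool_pos: [0.5174, 0.119, 0.0995]
ee_rot: [2.936, 1.567, 0.151]
wrist_force: [0.6, 0.1, 0.1]
width: 0.094
```

```bash
cat > st.py <<'E'
from h import *
np.set_printoptions(precision=4,suppress=True,linewidth=150)
o=robot.get_obs();R,y=grip(o);print(o['time'],o['tool_pos'],'yaw',round(y,2),'F',o['wrist_force'],'T',o['wrist_torque'],'w',o['width'],'tilt',R[:,0],'q6',o['joint_positions'][5])
E
python3 st.py
```

```text
4.35 [0.5174 0.119  0.0995] yaw -69.54 F [0.5787 0.1389 0.115 ] T [-0.0542  0.1146 -0.0088] w 0.09404692684969716 tilt [ 0.0033  0.0005 -1.    ] q6 1.3328106895079908
```

carry_out([
  [0,0.5,-0.05,0.12,0],
  [0,0,0,0,0],
  [0,0,0,0,0],
  [0,0,0,0,0],
])

```text
time: 4.75
tool_pos: [0.515, 0.1189, 0.0928]
ee_rot: [3.027, 1.57, 0.242]
wrist_force: [0.1, 0.7, -0.3]
width: 0.0941
```

```bash
python3 st.py
```

```text
4.75 [0.515  0.1189 0.0928] yaw -69.57 F [ 0.1484  0.7473 -0.2586] T [-0.0551  0.1278  0.0275] w 0.09405760067223135 tilt [ 0.0006  0.0002 -1.    ] q6 1.3336572594832212
```

carry_out([
  [0,0,0.03,-0.1,0],
  [1,0,0,0,0],
  [1,0,0,0,0],
  [1,0,0,0,0],
  [1,0,0,0,0],
  [1,0,0,0,0],
  [1,0,0,0,0],
  [1,0,0,0,0],
])

```text
time: 5.55
tool_pos: [0.5158, 0.1191, 0.0925]
ee_rot: [-1.742, 1.57, 1.757]
wrist_force: [0.6, 0.1, -0.2]
width: 0.0447
```

```bash
python3 st.py
```

```text
5.55 [0.5158 0.1191 0.0925] yaw -69.56 F [ 0.6218  0.1307 -0.2081] T [0.0366 0.1576 0.0383] w 0.044660519548093705 tilt [-0.0001  0.0004 -1.    ] q6 1.3335276822987694
```

carry_out([
  [1,-0.2,0,0,0],
  [1,-0.2,0,0,0],
  [1,-0.2,0,0,0],
  [1,-0.2,0,0,0],
  [1,0,0,0,0],
  [1,0,0,0,0],
  [1,0,0,0,0],
])

```text
time: 6.25
tool_pos: [0.5157, 0.1189, 0.1003]
ee_rot: [-0.227, 1.57, -3.012]
wrist_force: [-1.2, -0.5, -6.6]
width: 0.0449
```

```bash
python3 st.py; python3 - <<'E'
from h import *
s=robot.snapshot('scene');pickle.dump(s,open('pics/s2.pkl','wb'));crop(s,250,150,160,130,4,'pics/s2.png')
E
```

```text
6.25 [0.5157 0.1189 0.1003] yaw -69.57 F [-1.2182 -0.5349 -6.5975] T [-0.0715  0.2006 -0.0356] w 0.04488259224108236 tilt [-0.0006 -0.0001 -1.    ] q6 1.33361302005634
```

View pics/s2.png

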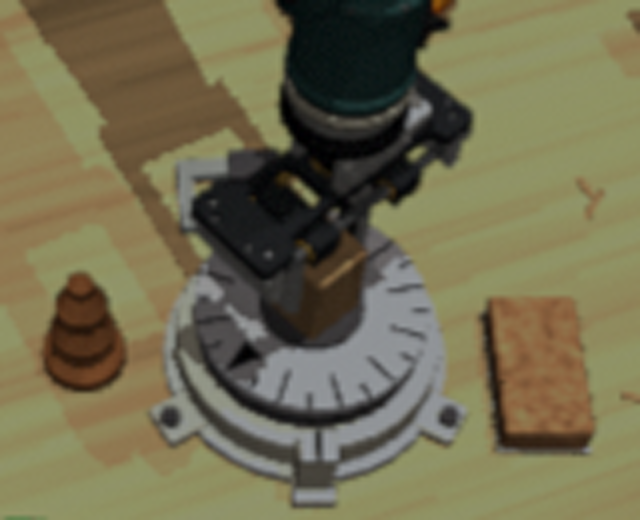

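The dial is lifted clear: 6.6 N, about 0.67 kg. Triangulating the arrowhead earlier from two views agreed to 1 mm at z=65 mm, so it had been riding on the teeth and the blank is now at about 108 mm. I'll turn it counter-clockwise.

carry_out([
  [1,0,0,0,-3],
  [1,0,0,0,-6],
  [1,0,0,0,-6],
  [1,0,0,0,-6],
  [1,0,0,0,-6],
  [1,0,0,0,-6],
  [1,0,0,0,-6],
  [1,0,0,0,-6],
  [1,0,0,0,-6],
  [1,0,0,0,-6],
  [1,0,0,0,-6],
  [1,0,0,0,-6],
  [1,0,0,0,-6],
  [1,0,0,0,-6],
  [1,0,0,0,-4],
  [1,0,0,0,0],
  [1,0,0,0,0],
])

```text
time: 8.0
tool_pos: [0.5159, 0.1189, 0.1004]
ee_rot: [-3.082, 1.571, 1.898]
wrist_force: [0.8, 0.3, -6.5]
width: 0.0449
```

```bash
python3 st.py
```

```text
8.0 [0.5159 0.1189 0.1004] yaw 15.34 F [ 0.82    0.2678 -6.535 ] T [-0.0244  0.0078  0.012 ] w 0.04486091060998237 tilt [-0.      0.0001 -1.    ] q6 -0.14838566169133902
```

Forces are clean. Turning the rest, to about 120.

carry_out([
  [1,0,0,0,-3],
  [1,0,0,0,-6],
  [1,0,0,0,-6],
  [1,0,0,0,-6],
  [1,0,0,0,-6],
  [1,0,0,0,-6],
  [1,0,0,0,-6],
  [1,0,0,0,-6],
  [1,0,0,0,-6],
  [1,0,0,0,-6],
  [1,0,0,0,-6],
  [1,0,0,0,-6],
  [1,0,0,0,-6],
  [1,0,0,0,-6],
  [1,0,0,0,-3.5],
  [1,0,0,0,0],
  [1,0,0,0,0],
  [1,0,0,0,0],
])

```text
time: 9.8
tool_pos: [0.5159, 0.1189, 0.1005]
ee_rot: [1.494, 1.571, 1.666]
wrist_force: [-0.6, 0.5, -6.8]
width: 0.0448
```

```bash
python3 st.py;python3 - <<'E'
from h import *
s=robot.snapshot('wrist');pickle.dump(s,open('pics/w3.pkl','wb'));a=s["image"];s=robot.snapshot('top');pickle.dump(s,open('pics/t3.pkl','wb'))
b=cv2.resize(s["image"][112:232,180:310],None,fx=3.5,fy=3.5,interpolation=cv2.INTER_CUBIC)
a=cv2.resize(a,(455,341));C=np.zeros((420,455+455,3),np.uint8);C[:341,:455]=a;C[:b.shape[0],455:455+b.shape[1]]=b;C=cv2.resize(C,(790,365));cv2.imwrite('pics/c3.png',C[:,:,::-1])
E
```

```text
9.8 [0.5159 0.1189 0.1005] yaw 99.85 F [-0.6283  0.4601 -6.7579] T [ 0.0025 -0.0477 -0.0626] w 0.044841472387754995 tilt [-0.      0.0001 -1.    ] q6 -1.6234248550458155
```

View pics/c3.png

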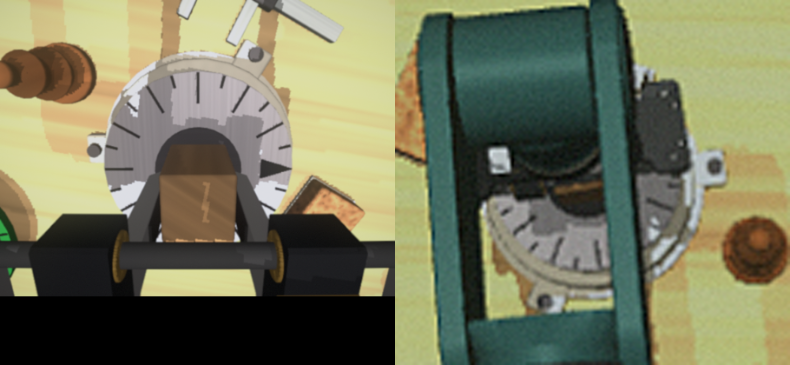

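The dial followed the turn. The arrowhead at wrist (272,168) points the way it should. Lowering gently to feel.

carry_out([
  [1,0.2,0,0,0],
  [1,0.2,0,0,0],
  [1,0.2,0,0,0],
  [1,0.2,0,0,0],
  [1,0,0,0,0],
  [1,0.05,0,0,0],
  [1,0.05,0,0,0],
  [1,0,0,0,0],
  [1,0,0,0,0],
])

```text
time: 10.8
tool_pos: [0.516, 0.1189, 0.0925]
ee_rot: [-0.003, 1.57, 0.17]
wrist_force: [-3.8, -0.6, 2.0]
width: 0.0449
```

```bash
python3 st.py
```

```text
10.8 [0.516  0.1189 0.0925] yaw 99.93 F [-3.7717 -0.5852  1.9819] T [-0.056   0.7752 -0.0208] w 0.04491469490356497 tilt [ 0.0007  0.0001 -1.    ] q6 -1.6246770175348113
```

It rides on the teeth at TCP z=0.0925 with light contact, so 120 itself isn't a gap. I'll probe on the plus side by lifting, turning 1.2° and lowering lightly each time.

carry_out([
  [1,-0.3,0,0,0],
  [1,0,0,0,0],
  [1,0,0,0,-1.2],
  [1,0,0,0,0],
  [1,0.2,0,0,0],
  [1,0.1,0,0,0],
  [1,0,0,0,0],
  [1,0,0,0,0],
])

```text
time: 11.6
tool_pos: [0.516, 0.1189, 0.0925]
ee_rot: [-0.088, 1.57, 0.107]
wrist_force: [-3.5, 0.3, 1.0]
width: 0.0448
```

carry_out([
  [1,-0.3,0,0,0],
  [1,0,0,0,0],
  [1,0,0,0,-1.2],
  [1,0,0,0,0],
  [1,0.2,0,0,0],
  [1,0.1,0,0,0],
  [1,0,0,0,0],
  [1,0,0,0,0],
])

```text
time: 12.4
tool_pos: [0.516, 0.1189, 0.0923]
ee_rot: [-0.221, 1.57, -0.005]
wrist_force: [-2.9, -0.5, 0.4]
width: 0.0446
```

carry_out([
  [1,-0.3,0,0,0],
  [1,0,0,0,0],
  [1,0,0,0,-1.2],
  [1,0,0,0,0],
  [1,0.2,0,0,0],
  [1,0.1,0,0,0],
  [1,0,0,0,0],
  [1,0,0,0,0],
])

```text
time: 13.2
tool_pos: [0.516, 0.1189, 0.0913]
ee_rot: [0.57, 1.571, 0.806]
wrist_force: [0.8, 0.4, -8.3]
width: 0.0448
```

It drops at +3.6°: z=0.0913 with the full weight hanging. Lowering gently home.

carry_out([
  [1,0.1,0,0,0],
  [1,0.1,0,0,0],
  [1,0.1,0,0,0],
  [1,0,0,0,0],
  [1,0,0,0,0],
])

```text
time: 13.7
tool_pos: [0.5161, 0.119, 0.0885]
ee_rot: [0.268, 1.57, 0.504]
wrist_force: [0.9, 1.4, -6.8]
width: 0.045
```

```bash
python3 st.py
```

```text
13.7 [0.5161 0.119  0.0885] yaw 103.53 F [ 0.8864  1.4471 -6.7554] T [ 0.2265 -0.3901  0.0582] w 0.04498614574023465 tilt [ 0.0005  0.0003 -1.    ] q6 -1.6875980302169986
```

carry_out([
  [1,0.1,0,0,0],
  [1,0.1,0,0,0],
  [1,0.1,0,0,0],
  [1,0.05,0,0,0],
  [1,0,0,0,0],
  [1,0,0,0,0],
])

```text
time: 14.3
tool_pos: [0.5162, 0.119, 0.0856]
ee_rot: [0.129, 1.57, 0.365]
wrist_force: [1.4, 2.0, -3.8]
width: 0.0447
```

```bash
python3 st.py
```

```text
14.3 [0.5162 0.119  0.0856] yaw 103.53 F [ 1.4216  1.9592 -3.7735] T [ 0.2223 -0.0399  0.1653] w 0.04465641411599162 tilt [ 0.0009  0.0003 -1.    ] q6 -1.6875831201113058
```

carry_out([
  [1,0.06,0,0,0],
  [1,0,0,0,0.5],
  [1,0,0,0,0.5],
  [1,0,0,0,0.5],
  [1,0,0,0,0.5],
  [1,0,0,0,0.5],
  [1,0,0,0,0.5],
  [1,0,0,0,0.5],
  [1,0,0,0,0],
  [1,0,0,0,0],
  [1,0,0,0,0],
])

```text
time: 15.4
tool_pos: [0.5162, 0.119, 0.0855]
ee_rot: [0.081, 1.57, 0.255]
wrist_force: [-1.1, 0.7, 6.3]
width: 0.0447
```

```bash
python3 st.py; cat >> h.py <<'E'
def marks(s,c0,z,k=3,r=100):
    g=cv2.cvtColor(s["image"],cv2.COLOR_RGB2GRAY);u,v=proj(s,[*c0,z]).astype(int)
    g=cv2.copyMakeBorder(g,r,r,r,r,cv2.BORDER_CONSTANT);g=cv2.resize(g[v:v+2*r,u:u+2*r],None,fx=k,fy=k,interpolation=cv2.INTER_CUBIC)
    bh=cv2.morphologyEx(g,cv2.MORPH_BLACKHAT,cv2.getStructuringElement(2,(41,41)))
    n,l,st,ce=cv2.connectedComponentsWithStats((bh>.28*cv2.blur(g,(61,61))).astype(np.uint8));out=[]
    for i in range(1,n):
        p=onz(s,((ce[i][0]+.5)/k-.5+u-r,(ce[i][1]+.5)/k-.5+v-r),z);d=np.hypot(*(p[:2]-c0))
        if 30<st[i,4]<1200 and .05<d<.115: out.append((p[0],p[1],min(st[i,4],449) if d>.064 else 999,d,max(st[i,2:4])))
    return np.array(out)
E
python3 - <<'E'
from h import *
s=robot.snapshot('wrist');pickle.dump(s,open('pics/w4.pkl','wb'))
dialfit(s,np.array([.516,.1188]),.058,100)
E
```

```text
15.4 [0.5162 0.119  0.0855] yaw 100.0 F [-1.1376  0.7341  6.2924] T [0.193  0.5386 0.3728] w 0.04466266814018647 tilt [ 0.0012  0.0003 -1.    ] q6 -1.6259270762395925
n 7 ctr [0.5163 0.118 ] yaw 100.45 radii [0.0685 0.0739] rms mm 1.75
```

Home is confirmed at z=0.0855 (7 mm below riding), with 6 N of support. Releasing and backing off straight up to read the scale unobstructed.

carry_out([
  [1,-0.06,0,0,0],
  [1,0,0,0,0],
  [0,0,0,0,0],
  [0,0,0,0,0],
  [0,0,0,0,0],
  [0,0,0,0,0],
  [0,0,0,0,0],
  [0,0,0,0,0],
  [0,-2,0,0,0],
  [0,-3,0,0,0],
  [0,-3,0,0,0],
  [0,-3,0,0,0],
  [0,-3,0,0,0],
  [0,-3,0,0,0],
  [0,0,0,0,0],
  [0,0,0,0,0],
  [0,0,0,0,0],
])

```text
time: 17.15
tool_pos: [0.5152, 0.1188, 0.253]
ee_rot: [3.061, 1.568, -3.047]
wrist_force: [0.7, 0.7, -0.0]
width: 0.0941
```

```bash
python3 st.py; python3 - <<'E'
from h import *
s=robot.snapshot('wrist');pickle.dump(s,open('pics/w5.pkl','wb'));cv2.imwrite('pics/w5.png',s['image'][:,:,::-1])
for z in(.058,.065):q=dialfit(s,np.array([.516,.1188]),z,100)
q=dialfit(s,np.array([.516,.1188]),.058,100);print(proj(s,[q[0]+.098*np.cos(np.radians(-20)),q[1]+.098*np.sin(np.radians(-20)),.056]))
t=robot.snapshot('top');pickle.dump(t,open('pics/t5.pkl','wb'))
E
```

```text
17.15 [0.5152 0.1188 0.253 ] yaw 100.03 F [ 0.6725  0.6559 -0.0181] T [0.0206 0.0365 0.0127] w 0.09406009702192242 tilt [-0.0031 -0.0003 -1.    ] q6 -1.626455167388339
n 22 ctr [0.5163 0.1182] yaw 100.33 radii [0.0671 0.0741] rms mm 0.2
n 22 ctr [0.5149 0.1179] yaw 100.33 radii [0.0658 0.0727] rms mm 0.19
n 22 ctr [0.5163 0.1182] yaw 100.33 radii [0.0671 0.0741] rms mm 0.2
[235.86425183 258.40774705]
```

View pics/w5.png

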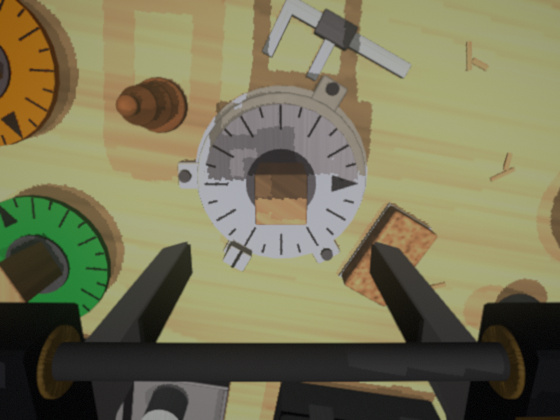

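The dial sits home: apparent mark radii of 67.1/74.1 at z=58 now match those measured at z=65 before. The post line is near (237,257) and the 120 mark points at it. Measuring the residual in the same image.

```bash
python3 - <<'E'
from h import *
for n in('w1','w5','t5'):
    s=pickle.load(open(f'pics/{n}.pkl','rb'));z=.065 if n=='w1' else .058
    try:
        q=dialfit(s,np.array([.516,.1188]),z,-69.4 if n=='w1' else 100.3)
    except Exception as e: print(n,e);continue
    A,v=postline(s,q,a0=-20);out=[]
    for p in(v,v[:9],v[9:]):
        p=p.mean(0);w=np.clip(130-p,0,None)*(np.abs(A+20)<4);out.append((A*w).sum()/max(w.sum(),1e-9))
    print(n,'line',np.round(out,2),'reading',round(q[2]-out[0],2))
    # direct: mark aimed at the index (local)
    m=marks(s,q[:2],z);a=np.degrees(np.arctan2(m[:,1]-q[1],m[:,0]-q[0]));i=(np.abs(a+20)<4)&(m[:,3]<.08);print(a[i],m[i,2:4])
E
```

```text
n 23 ctr [0.517  0.1187] yaw -69.36 radii [0.067 0.074] rms mm 0.13999999999999999
w1 line [-20.02 -20.02 -20.03] reading -49.34
[] []
n 22 ctr [0.5163 0.1182] yaw 100.33 radii [0.0671 0.0741] rms mm 0.2
w5 line [-19.56 -19.53 -19.58] reading 119.88
[] []
n 5 ctr [0.5152 0.1162] yaw 99.27 radii [0.07   0.0774] rms mm 0.83
t5 line [-20.03 -20.02 -20.04] reading 119.3
[] []
```

The in-image reading is 119.9. I'll move the arm aside for an unobstructed second check from the top camera.

carry_out([
  [0,-0.2,3.5,-1.5,0],
  [0,-0.2,3.5,-1.5,0],
  [0,-0.2,3.5,-1.5,0],
  [0,0,3.5,-1.5,0],
  [0,0,3.5,-1.5,0],
  [0,0,3.5,-1.5,0],
  [0,0,3.5,-1.5,0],
  [0,0,3.5,-1.5,0],
  [0,0,3.5,-1.5,0],
  [0,0,3.5,-1.5,0],
  [0,0,0,0,0],
  [0,0,0,0,0],
])

```text
time: 18.45
tool_pos: [0.3066, 0.4373, 0.2596]
ee_rot: [-2.22, 1.568, -2.043]
wrist_force: [-0.0, 0.0, 0.1]
width: 0.0938
```

```bash
python3 st.py; python3 - <<'E'
from h import *
M=lambda s,c0,z:marks(s,c0,z,k=5,r=60)
import h
old=marks
s=robot.snapshot('top');pickle.dump(s,open('pics/t6.pkl','wb'))
s0=pickle.load(open('pics/top0.pkl','rb'));crop(s,173,102,150,140,4,'pics/t6.png')
h.marks=lambda s,c,z:old(s,c,z,4,60)
for t,z,th in((s0,.065,-69.4),(s,.058,100.3)):
    q=dialfit(t,np.array([.515,.119]),z,th);A,v=postline(t,q,a0=-20);p=v.mean(0);w=np.clip(130-p,0,None)*(np.abs(A+20)<4);l=(A*w).sum()/w.sum();print('line',l,'reading',q[2]-l)
d=cv2.absdiff(cv2.GaussianBlur(s['image'],(5,5),0),cv2.GaussianBlur(s0['image'],(5,5),0)).max(2)
for n,(u,v) in dict(block=(192,144),finial=(298,194),caliper=(231,229)).items(): print(n,(d[v-18:v+18,u-14:u+14]>50).sum())
E
```

```text
18.45 [0.3066 0.4373 0.2596] yaw 100.13 F [-0.0022  0.0407  0.0708] T [ 0.0591  0.0173 -0.0016] w 0.09383218755575584 tilt [-0.0012 -0.0024 -1.    ] q6 -0.8941006830084951
n 15 ctr [0.5147 0.1191] yaw -69.52 radii [0.0678 0.0742] rms mm 0.53
line -19.82248243469248 reading -49.6968116721976
n 17 ctr [0.5145 0.1185] yaw 100.35 radii [0.0672 0.0745] rms mm 0.68
line -19.419760155788587 reading 119.77332860676307
block 0
finial 0
caliper 0
```

View pics/t6.png

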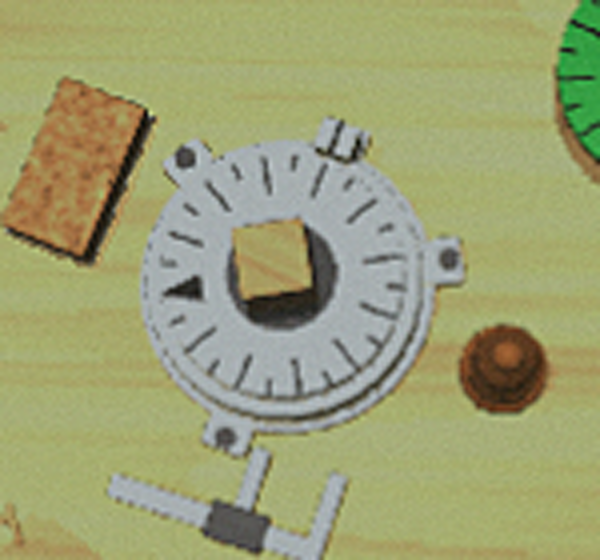

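The top view shows the 120 line at (318,180) pointing at the index line at (340,140), the dial home, and the neighbours unchanged. Handing in.

```bash
python3 -c "
from bench import robot
print(robot.close_job())"
```

```text
the job is handed in; nothing more can be done
None
```

The indexing head now reads 120 to within about 0.2°, with the dial fully home and the gripper clear of it. The job took about 18.5 s of the 72 s allowed.

- **What I did:** I gripped the blank and lifted it 8 mm to about 108 mm, so the spigot stayed in the base. I turned it about 169° counter-clockwise and felt for the gap with light lift-and-lower probes. It dropped at about 123.6. I seated it there, turned it back 3.5° at home together with the tooth ring, and let go.
- **Reading:** The wrist camera gave 119.9 and the top camera 119.8. The gripper angle before release suggested 120.2, so the checks spread over about 0.4°. One top view with the arm in the way gave 119.3 from only 5 marks, so I did not use it. A wrist reading taken while still gripping also fitted poorly.
- **Seating:** At home the gripper sat 7 mm below the height where the lugs ride on the teeth, and the size of the scale marks in the image agrees with that drop.
- **Surroundings:** Comparing before and after pictures showed no change in the block, finial or caliper. The forces reported after each move stayed below about 10 N.

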